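# Close the refilled spice jar and hold the carousel with it at the front

### The arm

A 7-joint arm with a two-finger parallel gripper is mounted at the origin on the work surface; the furniture and walls round the work are solid. World frame = base frame: x ahead of the robot, y to its left, z up, the work surface at z = 0. Lengths are in m, angles in rad, forces in N, time in s.
With the tool pointing down it reaches from about 0.425 to 0.875 m from the base axis. Payload 4.7 kg.
Tool frame: the origin (TCP) lies where the fingers leave the gripper's body, on its centre line; the fingertips stand 70 mm ahead of it and the grasp point (between the pads) lies 51 mm ahead of it; z points along the fingers, y is the line along which they close (so a half turn about z gives the same grasp; the last joint's range is limited). The gripper opens to 87 mm and grips with 3 to 60 N. Pads are 19 mm wide; open, the fingers measure 117 mm over their backs; the gripper's body (75 mm by 190 mm) begins 51 mm behind the grasp point.
Start: joints at [0.014, 0.321, -0.07, 1.45, 0.023, 1.371, -0.057], TCP at [0.65, -0, 0.292] pointing down, gripper open.
Joint ranges: [-2.86, 2.86], [-0.3, 2.09], [-1.38, 1.24], [0.06, 2.45], [-1.56, 4.7], [0.09, 2.05], [-2.69, 2.69]. Speed limits (rad/s): [2.57, 2.57, 3.14, 3.14, 3.14, 3.14, 3.14].

### API

Orientations are given as a rotation vector (axis times angle).
In Python, from bench import ctrl gives the robot as it stands.
- The arm moves only by the tool drive_tool, never from a script. Its argument "motion" is a list of rows, each a list of 3 entries, a list of its own where there are three numbers: the shift along the tool's x, y, z in cm, then the turn, a rotation vector about the tool's x, y, z in degrees, then the opening, from -1 (shut) to 1 (fully open). In form: [[[x, y, z], [ax, ay, az], claw], ...]. A call has 1 to 12 rows; each row shifts and turns the commanded pose from where the row before left it, along the tool's axes as they then stand; what a row does not reach is not made up. A row lasts 1/8 s, in which the tool goes at most 62.5 mm and 10.7 degrees, less where a joint would pass 70% of its speed; a pose out of reach is approached as far as the arm can. A call with a gripper value outside its range is refused whole. The fingers move at their own pace and stop on an object; "force" is the grip in N (left out, the last holds). Time passes only in rows, so rows that do not move let the fingers close. It gives the time, the measured TCP pose, the force, the opening and the grip force at its end, in the units of the state.
- ctrl.get_state(): the state, without advancing time (a new reading comes with each control period).
- ctrl.get_image(name): name is "scene" or "side" or "wrist"; returns the picture (420x560x3 uint8, red, green, blue); there is no depth.
- ctrl.calibration(name): a dict with "K" (3x3 intrinsics, pixels), "origin" and "attitude" of the camera in the world; the wrist camera has in their place "tool_from_camera" (4x4, takes a point from camera to tool coordinates, whose origin is the TCP and whose axes are the flange's). Camera axes: x right, y up, looking along -z (the intrinsics and any distortion apply to the point x, -y, -z); pixel columns grow to the right and rows downward; lengths in m; the calibration is good to about 2 mm. The wrist camera is an equidistant fisheye: a pixel r from the principal point sees the ray r / f radians off the axis. A picture is of the moment at which its call begins: read the wrist's pose just before it. calibration takes no time and is no camera call.
- ctrl.close_job(): hands the job in; it is judged then, once.
The state is a dict: "time": time; "joint_positions": joint angles; "qd": joint speeds; "joint_torque": joint torques, N m; "position": TCP position; "tool_rot": TCP orientation; "ft_force": force on the tool from outside, world axes, zero at the start; "torque": the same for the moment, N m; "grip_width": opening from 0.0 (shut) to 1.0 (fully open); "grip_force": force on a finger pad.
Only numpy, scipy, OpenCV 4.12 (cv2) and the standard library are available. Lean on these libraries where they do the work, as an engineer would, in place of code of your own. Each camera call takes 0.05 s, during which the arm holds its last target. There are 200 camera calls.

### The job

I have just refilled the nutmeg jar on the spice carousel, the open one with the blank strip of tape: fit its lid, which lies on the worktop, fully home on the jar where it stands (set it on, do not drop it) before you turn anything. Then take the carousel by its wooden handle and turn it calmly, re-gripping if you must, until that jar stands squarely at the front, its tape over the middle of the spoon trough on the foot, and finish still gripping the handle so that the carousel stays put while I write on the tape. Leave the jars in their rings and the other things where they are.

Things in the scene. Friction and masses are not known exactly. Their poses are not given: they have to be found in the camera images.
- carousel_foot: Fixed dark-wood foot of the spice carousel on the worktop: round plinth 212 mm across, 13 mm high. At its front is a spoon trough 58 x 176 mm, 16 mm high, its middle 158 mm from the origin. Origin: under the plinth's centre on the worktop, on the carousel's vertical axis. Own -x points to the FRONT (to the middle of the trough), z up. The front faces the robot within 0.35 rad of yaw.
- carousel_handle: Dark wooden grip bar on the carousel's central steel post (10 mm), turning with it: 66 x 15 x 24 mm (own x long, y thick, z up), edges rounded. Origin: centre of the bar, on the axis, 140 mm above the worktop. From above it lies at 45 degrees between neighbouring jars. The jars' lid knobs end 120 mm above the worktop, 80 mm from the axis.
- carousel (a joint): Turn of the carousel (tray, rings, post, handle), rad, counter-clockwise from above positive, 0 at the start wherever it then stands, two turns free either way. Runs easily (0.02 N m friction), no clicks; coasts if let go. Tray 244 mm across, its floor 28 mm above the worktop; four jars 80 mm from the axis, 90 degrees apart, each loose in a steel wire ring (2 mm play).
- spice_jar: The refilled jar: clear, open, 62 mm outer and 55 mm inner diameter, 58 mm high, nutmegs inside up to 40 mm, a strip of cream tape on the side that faces away from the carousel's axis; loose in its wire ring. Origin: centre of its underside (28 mm above the worktop). Own -x points through the tape, z up. It starts anywhere round the carousel except near the front.
- jar_mouth (a point): Centre of the open jar's rim, 58 mm above its underside, 86 mm above the worktop.
- jar_label (a point): Middle of the tape strip on the jar's outer face, 31 mm from the jar's axis, 36 mm above its underside.
- jar_lid: The jar's loose lid, upright on the worktop to the left: cork plug 50 mm in diameter and 10 mm high (chamfered), over it a copper-coloured cap 62 mm in diameter and 8 mm thick (10 to 18 mm up), on top a turned wooden knob 18 mm in diameter and 26 mm high (18 to 44 mm up). Origin: centre of the plug's underside, z up. Seated, its origin is 48 mm above the jar's and the cap rests on the rim.
- lid_knob (a point): On the knob's axis, 34 mm above the plug's underside: the height to pinch it.
- closed_jar_1: One of three glass jars with copper lids and wooden knobs in the other rings, 62 mm in diameter, 86 mm high with the knob. Origin: centre of its underside.
- closed_jar_2: As closed_jar_1, in another ring.
- closed_jar_3: As closed_jar_1, in another ring.
- teaspoon: Teaspoon 137 x 28 x 13 mm lying in the spoon trough; leave it.
- pen: Black pen 141 x 13 x 10 mm on the worktop to the right; leave it.
- tape_roll: Roll of cream tape, 100 mm across and 25 mm high, on the worktop to the right; leave it.
- pepper_mill: Dark wooden pepper mill 58 x 58 x 160 mm, right of the carousel; leave it.
- water_glass: Clear water glass 77 x 77 x 89 mm, behind the lid to the left of the carousel; leave it.
Things that resemble listed ones, but are neither listed nor needed, are in the scene too. Leave any pink look-alike of the jar_lid alone.

How it is judged:
On the way, in this order (a step that is already met when the one before it is completed fails the run):
1. the lid sits fully home on the open jar and is let go (horizontal distance between jar_lid and spice_jar below 0.005 m and z of jar_lid in the frame of spice_jar between 0.045 and 0.0505 m and angle between each of jar_lid, spice_jar's own z axis and vertical below 0.08 rad and contact force between the fingers and jar_lid below 0.1 N and contact force between the fingers and spice_jar below 0.1 N and height (world z) of spice_jar below 0.034 m and horizontal distance between spice_jar and carousel_foot between 0.072 and 0.088 m), for 0.2 s.
2. the jar stands at the front and the carousel is held still by its handle (horizontal distance between jar_lid and spice_jar below 0.005 m and z of jar_lid in the frame of spice_jar between 0.045 and 0.0505 m and angle between jar_lid's own z axis and vertical below 0.08 rad and y of spice_jar in the frame of carousel_foot between -0.012 and 0.012 m and x of spice_jar in the frame of carousel_foot below -0.07 m and y of jar_label in the frame of carousel_foot between -0.018 and 0.018 m and x of jar_label in the frame of carousel_foot below -0.098 m and contact force between the fingers and carousel_handle above 2 N and velocity of joint carousel between -0.05 and 0.05 rad/s), for 0.3 s.
At the end, for the whole second after the job is handed in: Lid home on the jar (5 mm of its axis, cap on the rim, level); all jars upright in their rings; refilled jar within 12 mm and its tape within 18 mm of the foot's front centre line; carousel slower than 0.05 rad/s, handle gripped with over 2 N, fingers off jar and lid (all of step 2 and contact force between the fingers and jar_lid below 0.1 N and contact force between the fingers and spice_jar below 0.1 N and angle between each of spice_jar, closed_jar_1, closed_jar_2, closed_jar_3's own z axis and vertical below 0.08 rad and height (world z) of each of spice_jar, closed_jar_1, closed_jar_2, closed_jar_3 below 0.034 m and horizontal distance between spice_jar and carousel_foot between 0.072 and 0.088 m and horizontal distance between closed_jar_1 and carousel_foot between 0.072 and 0.088 m and horizontal distance between closed_jar_2 and carousel_foot between 0.072 and 0.088 m and horizontal distance between closed_jar_3 and carousel_foot between 0.072 and 0.088 m); the arm keeps its last pose, push and grip.
It fails at once if the carousel is turned more than 0.4 rad while the jar is still open ((value of joint carousel above 0.4 rad or value of joint carousel below -0.4 rad) and not (horizontal distance between jar_lid and spice_jar below 0.008 m and z of jar_lid in the frame of spice_jar between 0.04 and 0.055 m)).
It fails at once if the carousel is spun faster than 3 rad/s (velocity of joint carousel above 3 rad/s or velocity of joint carousel below -3 rad/s).
It fails at once if the lid is dropped (linear speed of jar_lid above 0.5 m/s and contact force between the fingers and jar_lid below 0.05 N).
It fails at once if the pen, tape roll, pepper mill, glass or teaspoon is pushed away (3 cm) or knocked over (distance of any of pen, tape_roll, pepper_mill, water_glass, teaspoon from where it was at the start of the episode above 0.03 m or angle between any of pepper_mill, water_glass's own z axis and vertical above 0.5 rad).
It also fails if it takes over 67 s, if anything falls off the work surface, if the arm or the gripper's body presses on something with over 40 N, if the wrist force passes 120 N, or if a joint passes its speed limit or range.

## Working session

There is one attempt and no reset: what is moved stays moved. The work goes in short steps, Python scripts to look and compute and a tool call to move; the robot and the scene stay as the last step left them, time stands still between calls to the robot, and variables do not carry over. Pictures are saved under pics/ and viewed, at most 10 in all, crops included, and the job is handed in when it is done.

Besides the shell and the picture viewer there is one more tool, called after "Emit:" as name(argument=value, ...) on one line, values as JSON. drive_tool: Moves the arm, as the interface text tells. Its arguments: {"type":"object","properties":{"motion":{"type":"array","items":{"type":"array"}},"force":{"type":"number"}},"required":["motion"]}

```bash
mkdir -p pics; cat > h.py <<'E'
import numpy as np, cv2
from scipy.spatial.transform import Rotation as R
from bench import ctrl
def save(name,fn):
    im=ctrl.get_image(name); cv2.imwrite(fn,cv2.cvtColor(np.asarray(im),cv2.COLOR_RGB2BGR)); return im
def ray(name,u,v,st=None):
    c=ctrl.calibration(name); K=np.array(c["K"])
    x=(u-K[0,2])/K[0,0]; y=(v-K[1,2])/K[1,1]
    if name=="wrist":
        r=np.hypot(x,y); s=np.sin(r)/r if r>1e-9 else 1
        d=np.array([x*s,-y*s,-np.cos(r)]); T=np.array(c["tool_from_camera"])
        Rt=R.from_rotvec(st["tool_rot"]).as_matrix()
        return Rt@T[:3,3]+np.array(st["position"]), Rt@T[:3,:3]@d
    A=np.array(c["attitude"]); A=A if A.shape==(3,3) else R.from_rotvec(A).as_matrix()
    return np.array(c["origin"]), A@np.array([x,-y,-1])
def onz(name,u,v,z,st=None):
    o,d=ray(name,u,v,st); return o+d*(z-o[2])/d[2]
E
python3 - <<'E'
from h import *
st=ctrl.get_state(); print(st["position"],st["tool_rot"],st["time"])
for n in("scene","side","wrist"):
    c=ctrl.calibration(n); print(n,c)
a=save("scene","pics/a.png");b=save("wrist","pics/b.png");save("side","pics/c.png")
E
```

```text
[ 6.49582648e-01 -6.44872330e-05  2.91152757e-01] [-2.22049013 -2.22060217  0.00224026] 0.0
scene {'K': array([[381.64758408,   0.        , 287.39850554],
       [  0.        , 381.64758408, 210.46183792],
       [  0.        ,   0.        ,   1.        ]]), 'origin': array([0.01049682, 0.53842612, 0.58858518]), 'attitude': array([ 0.47487647, -1.17011295, -2.11032746])}
side {'K': array([[453.50810211,   0.        , 278.33043563],
       [  0.        , 453.50810211, 209.45735616],
       [  0.        ,   0.        ,   1.        ]]), 'origin': array([ 0.26882588, -0.86498212,  0.91628736]), 'attitude': array([ 0.80815183, -0.14146614, -0.2865527 ])}
wrist {'K': array([[325.1922621 ,   0.        , 280.2636319 ],
       [  0.        , 325.1922621 , 212.38762782],
       [  0.        ,   0.        ,   1.        ]]), 'tool_from_camera': array([[-1.42900252e-05,  9.52721615e-01,  3.03844572e-01,
         8.32941420e-02],
       [ 9.99999994e-01,  4.66857112e-05, -9.93549462e-05,
         2.29819776e-04],
       [-1.08842805e-04,  3.03844568e-01, -9.52721610e-01,
        -9.32376552e-02],
       [ 0.00000000e+00,  0.00000000e+00,  0.00000000e+00,
         1.00000000e+00]])}
```

View pics/a.png

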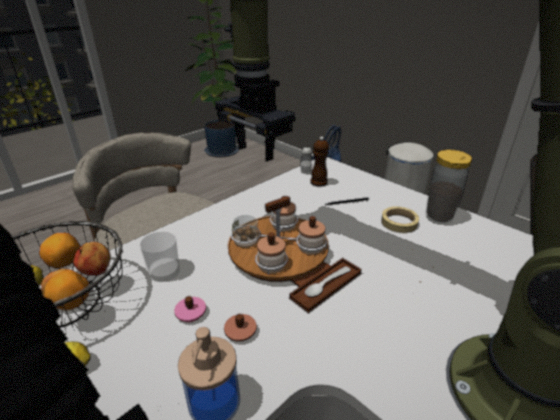

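View pics/b.png

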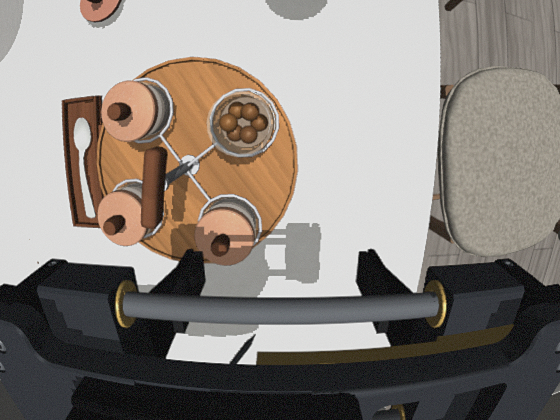

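```bash
python3 - <<'E'
from h import *
st=ctrl.get_state()
r=lambda *a:print(a[:3],np.round(onz(*a),4))
for u,v,z in((239,320,.044),(239,328,.018),(190,300,.044),(190,310,.018)): r("scene",u,v,z)
for u,v,z in((243,122,.086),(153,187,.14),(188,163,.05),(63,98,.016),(73,227,.016),(117,111,.114),(122,223,.114),(220,243,.114),(100,8,.018)): r("wrist",u,v,z,st)
# tray rim by ellipse fit of orange wood
for fn,n in(("pics/a.png","scene"),("pics/b.png","wrist")):
    im=cv2.imread(fn);h=cv2.cvtColor(im,cv2.COLOR_BGR2HSV)
    m=cv2.inRange(h,(8,110,100),(18,255,255)); 
    if n=="scene": m[:,:215]=0;m[:190]=0;m[285:]=0;m[:,340:]=0
    else: m[290:]=0;m[:,:90]=0;m[:,310:]=0
    p=cv2.findNonZero(m); hull=cv2.convexHull(p)
    e=cv2.fitEllipse(hull);print(n,e); r(n,*e[0],.03,st)
    P=np.array([onz(n,*q[0],.034,st)[:2] for q in hull]);
    A=np.c_[2*P,np.ones(len(P))];s=np.linalg.lstsq(A,(P**2).sum(1),rcond=None)[0];print("circle",s[:2],np.sqrt(s[2]+s[0]**2+s[1]**2))
a=cv2.imread("pics/a.png")[180:360,150:350];b=cv2.imread("pics/b.png")[50:270,50:310]
cv2.imwrite("pics/d.png",np.hstack([cv2.resize(a,(400,360),interpolation=3),cv2.resize(b,(390,360),interpolation=3)]))
E
```

```text
('scene', 239, 320) [0.4149 0.2528 0.044 ]
('scene', 239, 328) [0.419  0.2515 0.018 ]
('scene', 190, 300) [0.5216 0.2885 0.044 ]
('scene', 190, 310) [0.5227 0.2917 0.018 ]
('wrist', 243, 122) [0.6157 0.0744 0.086 ]
('wrist', 153, 187) [0.5462 0.0269 0.14  ]
('wrist', 188, 163) [0.5513 0.0318 0.05  ]
('wrist', 63, 98) [0.3666 0.1219 0.016 ]
('wrist', 73, 227) [ 0.3576 -0.0561  0.016 ]
('wrist', 117, 111) [0.5041 0.0918 0.114 ]
('wrist', 122, 223) [ 0.4975 -0.0138  0.114 ]
('wrist', 220, 243) [ 0.5946 -0.0325  0.114 ]
('wrist', 100, 8) [0.4259 0.2324 0.018 ]
scene ((279.9138488769531, 242.55540466308594), (83.3687973022461, 114.35047149658203), 114.39332580566406)
('scene', 279.9138488769531, 242.55540466308594) [0.5445 0.0214 0.03  ]
circle [ 0.55694481 -0.0028492 ] 0.152957167631773
wrist ((153.40255737304688, 132.31434631347656), (226.5777587890625, 312.96929931640625), 126.14434051513672)
('wrist', 153.40255737304688, 132.31434631347656) [0.5052 0.0657 0.03  ]
circle [0.49841599 0.06156655] 0.1667369026871424
```

View pics/d.png

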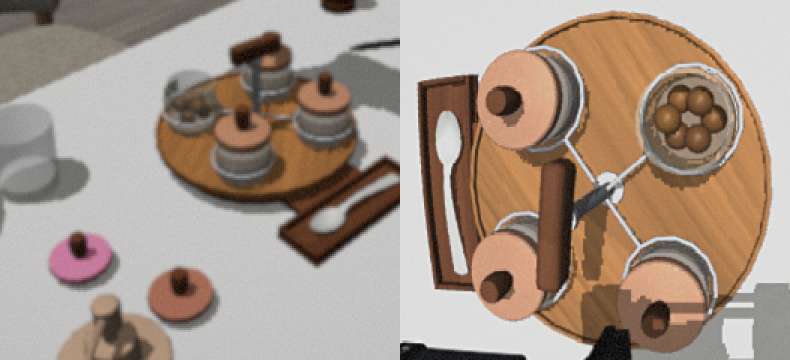

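The jar meant is the open one at scene (243,232), wrist (243,122). Three things could be taken for its lid:
- A copper lid at scene (239,327).
- A pink look-alike at (190,309).
- A blue canister's fixed lid at (207,355).

The crop confirms that the copper lid is the one. I'll go above it and look.

Emit:
drive_tool(motion=[[[3,-2.9,0],[0,0,0],1],[[3.2,-2.9,0],[0,0,0],1],[[3.2,-2.9,0],[0,0,0],0.2],[[3.2,-2.9,1],[0,0,0],0.2],[[3.2,-2.9,1],[0,0,0],0.2],[[3.2,-2.9,2],[0,0,0],0.2],[[3.2,-2.9,2],[0,0,0],0.2],[[3,-2.9,2],[0,0,0],0.2],[[0,0,0],[0,0,0],0.2],[[0,0,0],[0,0,0],0.2]])

```text
time: 1.4
position: [0.4185, 0.2515, 0.2124]
tool_rot: [2.221, 2.221, 0.0]
ft_force: [0.1, -0.5, 0.2]
grip_width: 0.604
grip_force: 0.0
```

```bash
python3 - <<'E'
from h import *
st=ctrl.get_state(); print(st["position"],st["tool_rot"],st["time"],st["grip_width"])
im=save("wrist","pics/e.png")
h=cv2.cvtColor(im,cv2.COLOR_RGB2HSV)
m=cv2.inRange(h,(4,90,100),(13,255,255))
n,l,s,c=cv2.connectedComponentsWithStats(m)
for i in range(1,n):
    if s[i,4]>200: print(s[i],c[i],np.round(onz("wrist",*c[i],.018,st),4))
E
```

```text
[0.41850487 0.25150068 0.21241227] [2.22110705e+00 2.22070973e+00 2.06252541e-04] 1.4 0.6038727405558751
[ 252  176   66   63 3056] [284.35274869 207.03043194] [0.4227 0.2482 0.018 ]
```

View pics/e.png

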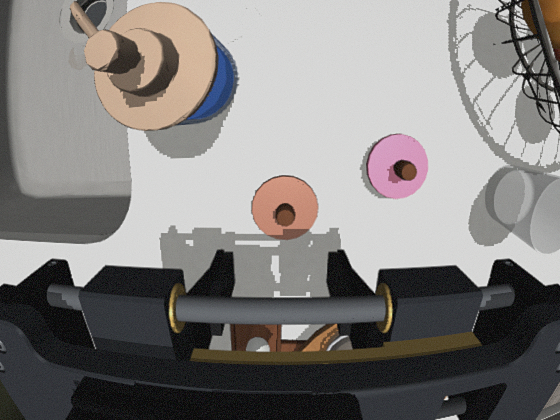

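The copper lid is centred at (285,207), its knob at about (285,214). The pink look-alike is at (398,166), and the canister is at (157,65). Next I check the knob's position and how far away the canister is.

```bash
python3 - <<'E'
from h import *
st=ctrl.get_state()
im=cv2.imread("pics/e.png");h=cv2.cvtColor(im,cv2.COLOR_BGR2HSV)
k=np.zeros(h.shape[:2],np.uint8);k[190:235,260:310]=1
m=cv2.inRange(h,(0,60,20),(20,255,130))*k
p=cv2.findNonZero(m);(c,rad)=cv2.minEnclosingCircle(p);print("knob",c,rad,onz("wrist",*c,.040,st))
m2=cv2.inRange(h,(4,90,60),(13,255,255));m2=m2[165:245,245:325];q=cv2.convexHull(cv2.findNonZero(m2)).reshape(-1,2)+[245,165]
P=np.array([onz("wrist",*x,.016,st)[:2] for x in q]);print("cap",P.min(0),P.max(0),(P.min(0)+P.max(0))/2)
# canister lid (157,65) wrist / (208,358) scene: closest of rays
o1,d1=ray("wrist",157,65,st);o2,d2=ray("scene",208,356)
s=np.linalg.lstsq(np.c_[d1,-d2],o2-o1,rcond=None)[0];print("can",o1+s[0]*d1,o2+s[1]*d2)
o1,d1=ray("wrist",285,214,st);o2,d2=ray("scene",239,319)
s=np.linalg.lstsq(np.c_[d1,-d2],o2-o1,rcond=None)[0];print("knobtri",o1+s[0]*d1,o2+s[1]*d2)
E
```

```text
knob (290.5, 220.0) 19.678768157958984 [0.42833226 0.24269566 0.04      ]
cap [0.3930286  0.21608591] [0.45388982 0.27661827] [0.42345921 0.24635209]
can [0.34461843 0.36702915 0.11258887] [0.34296952 0.36368912 0.11266327]
knobtri [0.42363966 0.24646636 0.03477072] [0.42363259 0.24644091 0.03477886]
```

Emit:
drive_tool(motion=[[[-0.5,0.5,2],[0,0,0],0.2],[[0,0,3],[0,0,0],0.2],[[0,0,3],[0,0,0],0.2],[[0,0,2.5],[0,0,0],0.2],[[0,0,1.4],[0,0,0],0.2],[[0,0,0],[0,0,0],0.2],[[0,0,0],[0,0,0],-1],[[0,0,0],[0,0,0],-1],[[0,0,0],[0,0,0],-1],[[0,0,0],[0,0,0],-1],[[0,0,0],[0,0,0],-1]], force=20)

```text
time: 2.82
position: [0.4231, 0.2471, 0.0935]
tool_rot: [2.221, 2.221, 0.0]
ft_force: [0.7, -0.1, 1.5]
grip_width: 0.194
grip_force: 20.0
```

Emit:
drive_tool(motion=[[[0,0,-2],[0,0,0],-1],[[0,0,-4],[0,0,0],-1],[[0,0,-5],[0,0,0],-1],[[0,0,-5],[0,0,0],-1],[[-3,2.5,-2.6],[0,0,0],-1],[[-4,3.5,0],[0,0,0],-1],[[-4,3.5,0],[0,0,0],-1],[[-4,3.5,0],[0,0,0],-1],[[-4,3.3,0],[0,0,0],-1],[[-4,3,0],[0,0,0],-1],[[-2.2,0,0],[0,0,0],-1],[[0,0,0],[0,0,0],-1]])

```text
time: 4.32
position: [0.6159, -0.0077, 0.2786]
tool_rot: [-2.226, -2.216, 0.002]
ft_force: [0.5, -0.8, -1.8]
grip_width: 0.189
grip_force: 20.0
```

```bash
python3 - <<'E'
from h import *
st=ctrl.get_state(); print(st["position"],st["tool_rot"],st["time"],st["grip_width"],st["grip_force"])
im=save("wrist","pics/f.png")
E
```

```text
[ 0.61593834 -0.00766806  0.27856597] [-2.226217   -2.21645874  0.0024652 ] 4.325 0.1893963971745554 19.999771224856886
```

View pics/f.png

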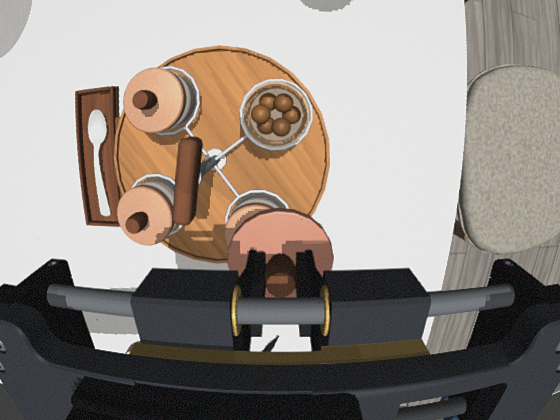

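The lid is held level, its cap centred at column 280. The open jar is at about (277,115). An enlarged crop will separate the glass rim from the wire ring.

```bash
python3 - <<'E'
import cv2
a=cv2.imread("pics/f.png")[65:165,225:330];cv2.imwrite("pics/g.png",cv2.resize(a,None,fx=5.6,fy=5.6,interpolation=2))
E
```

```text
(no output)
```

View pics/g.png

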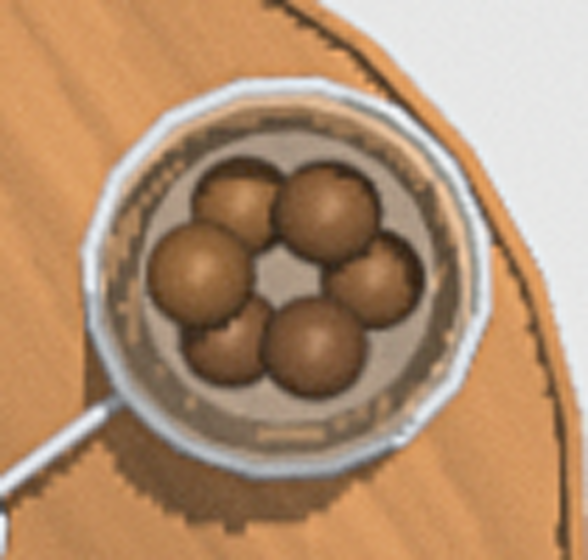

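```bash
python3 - <<'E'
from h import *
st=ctrl.get_state()
for z in(.086,.06): print(onz("wrist",276.3,114.5,z,st))
# cap in hand: centre of cap top, z = tcp-.0935+.018
print(onz("wrist",280,244,st["position"][2]-.0755,st))
w=lambda u,v,z:print((u,v),np.round(onz("wrist",u,v,z,st)[:2],4))
w(214,159,.05);w(187,182,.152);w(144,99,.114);w(134,223,.114)
for q in((76,93),(118,88),(87,225)):w(*q,.016)
E
```

```text
[0.61255055 0.07608599 0.086     ]
[0.61221886 0.07590008 0.06      ]
[0.61583175 0.00569393 0.20330381]
(214, 159) [0.549  0.0323]
(187, 182) [0.5497 0.0308]
(144, 99) [0.5036 0.0943]
(134, 223) [ 0.4836 -0.014 ]
(76, 93) [0.3645 0.1193]
(118, 88) [0.4269 0.1171]
(87, 225) [ 0.3593 -0.0525]
```

```bash
python3 - <<'E'
from h import *
st=ctrl.get_state()
im=cv2.imread("pics/f.png");h=cv2.cvtColor(im,cv2.COLOR_BGR2HSV)
print(h[200:216:2,280], im[200:216:2,280].tolist())
z=st["position"][2]-.0755
for v in(206,208,210): print(onz("wrist",280,v,z,st))
print(onz("wrist",227,245,z,st),onz("wrist",333,245,z,st))
E
```

```text
[[132   6 218]
 [ 19  72 103]
 [ 16  39 111]
 [ 18  14  90]
 [  4  67  84]
 [  9 110  88]
 [ 10  81 240]
 [  9  98 222]] [[218, 213, 215], [74, 92, 103], [94, 103, 111], [85, 88, 90], [62, 65, 84], [50, 62, 88], [164, 190, 240], [137, 162, 222]]
[0.61586688 0.02803113 0.20330381]
[0.61586513 0.02689954 0.20330381]
[0.61586337 0.02576372 0.20330381]
[0.58562017 0.00492687 0.20330381] [0.64602452 0.00487101 0.20330381]
```

Emit:
drive_tool(motion=[[[2,-0.1,0],[0,0,0],-1],[[3,-0.2,0],[0,0,0],-1],[[2.4,0,1],[0,0,0],-1],[[1,0,2],[0,0,0],-1],[[0,0,2.5],[0,0,0],-1],[[0,0,2],[0,0,0],-1],[[0,0,1.2],[0,0,0],-1],[[0,0,0],[0,0,0],-1],[[0,0,0],[0,0,0],-1]])

```text
time: 5.5
position: [0.6136, 0.0789, 0.1931]
tool_rot: [2.221, 2.22, 0.002]
ft_force: [0.5, 0.1, 0.2]
grip_width: 0.19
grip_force: 20.0
```

```bash
python3 - <<'E'
from h import *
st=ctrl.get_state(); print(st["position"],st["tool_rot"],st["time"],st["ft_force"])
a=save("wrist","pics/h.png");b=save("side","pics/i.png");a=cv2.imread("pics/h.png");b=cv2.imread("pics/i.png")
p=np.array([.6125,.076,.09]);c=ctrl.calibration("side");q=R.from_rotvec(c["attitude"]).as_matrix().T@(p-c["origin"]);u=int(c["K"][0,2]-c["K"][0,0]*q[0]/q[2]);v=int(c["K"][1,2]+c["K"][1,1]*q[1]/q[2]);print(u,v)
cv2.imwrite("pics/j.png",np.hstack([cv2.resize(a[100:300,180:380],(400,400)),cv2.resize(b[v-60:v+40,u-50:u+50],(400,400),interpolation=2)]))
E
```

```text
[0.61359612 0.07885479 0.19314081] [2.22120046e+00 2.22025214e+00 1.95417596e-03] 5.5 [0.53038437 0.07072731 0.23093591]
287 180
```

View pics/j.png

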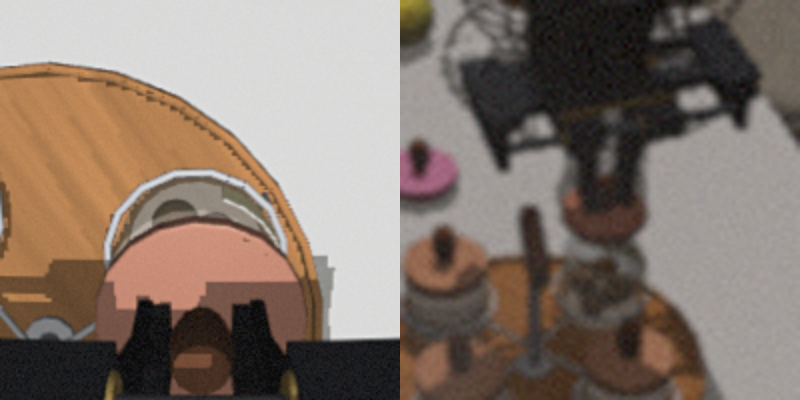

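Emit:
drive_tool(motion=[[[-0.28,-0.1,0],[0,0,0],-1],[[0,0,0.4],[0,0,0],-1],[[0,0,0.4],[0,0,0],-1],[[0,0,0.4],[0,0,0],-1],[[0,0,0.3],[0,0,0],-1],[[0,0,0.3],[0,0,0],-1],[[0,0,0],[0,0,0],-1],[[0,0,0],[0,0,0],-1]])

```text
time: 6.6
position: [0.6119, 0.0762, 0.1742]
tool_rot: [-2.221, -2.222, 0.0]
ft_force: [0.2, -0.9, -0.4]
grip_width: 0.19
grip_force: 20.0
```

Emit:
drive_tool(motion=[[[0,0,0.2],[0,0,0],-1],[[0,0,0.2],[0,0,0],-1],[[0,0,0.1],[0,0,0],-1],[[0,0,0],[0,0,0],-1],[[0,0,0],[0,0,0],-1]])

```text
time: 7.22
position: [0.6121, 0.0762, 0.1695]
tool_rot: [2.221, 2.221, 0.0]
ft_force: [-0.1, -1.1, 1.2]
grip_width: 0.187
grip_force: 20.0
```

Seated height has been reached with light contact. I press on another 1 mm and release.

Emit:
drive_tool(motion=[[[0,0,0.1],[0,0,0],-1],[[0,0,0],[0,0,0],-1],[[0,0,0],[0,0,0],-0.4],[[0,0,0],[0,0,0],-0.3],[[0,0,0],[0,0,0],-0.3],[[0,0,-0.5],[0,0,0],-0.3],[[0,0,-2],[0,0,0],-0.3],[[0,0,-3],[0,0,0],-0.3],[[0,0,-3],[0,0,0],-0.3],[[-2,0,-1],[0,0,0],0],[[0,0,0],[0,0,0],0]])

```text
time: 8.6
position: [0.6126, 0.0526, 0.2643]
tool_rot: [2.224, 2.215, 0.0]
ft_force: [-1.0, -0.8, -0.3]
grip_width: 0.47
grip_force: 0.0
```

```bash
python3 - <<'E'
from h import *
st=ctrl.get_state(); print(st["position"],st["tool_rot"],st["time"],st["ft_force"],st["grip_width"])
a=save("wrist","pics/k.png");b=save("side","pics/l.png");a=cv2.imread("pics/k.png");b=cv2.imread("pics/l.png")
cv2.imwrite("pics/m.png",np.hstack([a[60:310,50:370],cv2.resize(b[120:245,190:390],(400,250),interpolation=2)]))
E
```

```text
[0.61255075 0.05259815 0.26431953] [2.22447923e+00 2.21456877e+00 2.98154614e-04] 8.6 [-0.98027402 -0.75335948 -0.27684534] 0.4700962042635424
```

View pics/m.png

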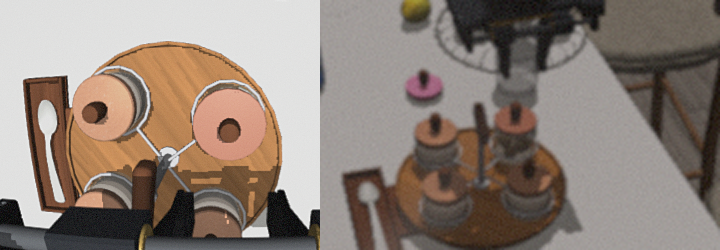

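```bash
python3 - <<'E'
from h import *
st=ctrl.get_state();print(np.round(st["joint_positions"],3))
r=lambda u,v,z:print(np.round(onz("wrist",u,v,z,st),4))
r(279,182,.094); r(277+2,191,.12); r(218,217,.05)
# handle ends from pics/f (TCP known then)
s=dict(position=[.6159,-.0077,.2786],tool_rot=[-2.226,-2.216,.002])
for u,v in((189,140),(185,222)): print(np.round(onz("wrist",u,v,.15,s),4))
E
```

```text
[-0.056  0.263 -0.092  1.584  0.025  1.297 -0.154]
[0.6105 0.0813 0.094 ]
[0.6107 0.0801 0.12  ]
[0.549  0.0362 0.05  ]
[0.5527 0.058  0.15  ]
[ 0.545  -0.0024  0.15  ]
```

The lid is home, level and flush in both views. I go above the handle, keeping clear of the knobs.

Emit:
drive_tool(motion=[[[-0.8,-2,0],[0,0,0],0],[[-0.9,-2.3,0],[0,0,0],0],[[-0.8,-2,0],[0,0,0],0],[[0,0,0],[0,0,8],0],[[0,0,0],[0,0,0],0],[[0,0,0],[0,0,0],0],[[0,0,0],[0,0,0],0]])

```text
time: 9.57
position: [0.549, 0.0314, 0.2628]
tool_rot: [-2.369, -2.063, 0.001]
ft_force: [-0.9, -0.2, 0.4]
grip_width: 0.496
grip_force: 0.0
```

```bash
python3 - <<'E'
from h import *
st=ctrl.get_state(); print(st["position"],R.from_rotvec(st["tool_rot"]).as_matrix().round(3),np.round(st["joint_positions"],3))
o=np.array([.549,.031,.152])
a=save("wrist","pics/n.png");h=cv2.cvtColor(a,cv2.COLOR_RGB2HSV)
cv2.imwrite("pics/o.png",cv2.imread("pics/n.png")[150:400,150:420])
E
```

```text
[0.54902512 0.03141576 0.26281904] [[ 0.138  0.99  -0.001]
 [ 0.99  -0.138 -0.   ]
 [-0.    -0.001 -1.   ]] [-0.033  0.13  -0.078  1.741  0.01   1.272 -0.252]
```

View pics/o.png

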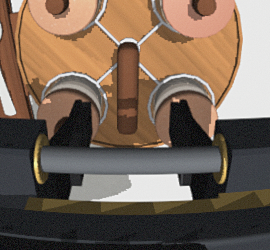

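The handle lies in line with the fingers, at column 278. I descend and grip.

Emit:
drive_tool(motion=[[[0,0,2],[0,0,0],0],[[0,0,2],[0,0,0],0],[[0,0,1.6],[0,0,0],0],[[0,0,0.9],[0,0,0],0],[[0,0,0],[0,0,0],0],[[0,0,0],[0,0,0],-1],[[0,0,0],[0,0,0],-1],[[0,0,0],[0,0,0],-1],[[0,0,0],[0,0,0],-1],[[0,0,0],[0,0,0],-1]], force=15)

```text
time: 10.88
position: [0.5472, 0.0315, 0.1985]
tool_rot: [-2.368, -2.059, 0.005]
ft_force: [-7.1, 1.3, 5.0]
grip_width: 0.174
grip_force: 15.0
```

Emit:
drive_tool(motion=[[[0,-0.25,0],[0,0,0],-1],[[0,0,0],[0,0,0],-1],[[0,0,0],[0,0,-2],-1],[[0,0,0],[0,0,-4],-1],[[0,0,0],[0,0,-6],-1],[[0,0,0],[0,0,-6],-1],[[0,0,0],[0,0,-6],-1],[[0,0,0],[0,0,-4],-1],[[0,0,0],[0,0,-2],-1],[[0,0,0],[0,0,0],-1]])

```text
time: 12.12
position: [0.545, 0.0313, 0.1984]
tool_rot: [-1.753, -2.603, 0.004]
ft_force: [-6.1, -0.4, 5.8]
grip_width: 0.173
grip_force: 15.0
```

Emit:
drive_tool(motion=[[[0.1,-0.2,0],[0,0,0],-1],[[0,0,0],[0,0,0],-1],[[0,0,0],[0,0,0],-1]])

```text
time: 12.5
position: [0.5447, 0.0313, 0.1984]
tool_rot: [1.756, 2.604, 0.0]
ft_force: [0.9, -2.2, 1.1]
grip_width: 0.171
grip_force: 15.0
```

```bash
python3 - <<'E'
from h import *
st=ctrl.get_state(); print(st["position"],st["ft_force"],np.round(st["joint_positions"],3))
save("scene","pics/p.png");save("side","pics/q.png")
a=cv2.imread("pics/p.png")[170:320,200:380];b=cv2.imread("pics/q.png")[110:260,180:360]
cv2.imwrite("pics/r.png",np.hstack([cv2.resize(a,(400,333),interpolation=2),cv2.resize(b,(400,333),interpolation=2)]))
E
```

```text
[0.54469338 0.03133125 0.19843434] [ 0.85985266 -2.23435578  1.09670873] [ 0.006  0.172 -0.123  1.828  0.024  1.142  0.258]
```

View pics/r.png

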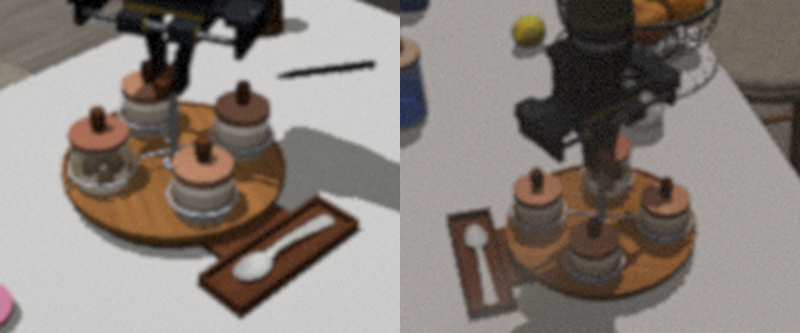

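Force is relaxed, the carousel follows the handle, and the lid is on. I keep turning.

Emit:
drive_tool(motion=[[[0,0,0],[0,0,-3],-1],[[0,0,0],[0,0,-6],-1],[[0,0,0],[0,0,-6],-1],[[0,0,0],[0,0,-6],-1],[[0,0,0],[0,0,-6],-1],[[0,0,0],[0,0,-6],-1],[[0,0,0],[0,0,-6],-1],[[0,0,0],[0,0,-6],-1],[[0,0,0],[0,0,-6],-1],[[0,0,0],[0,0,-4],-1],[[0,0,0],[0,0,-2],-1],[[0,0,0],[0,0,0],-1]])

```text
time: 14.1
position: [0.5426, 0.0286, 0.1984]
tool_rot: [-0.304, -3.123, 0.007]
ft_force: [-6.2, -7.0, 8.5]
grip_width: 0.172
grip_force: 15.0
```

```bash
python3 - <<'E'
from h import *
st=ctrl.get_state(); M=R.from_rotvec(st["tool_rot"]).as_matrix();print(st["position"],np.degrees(np.arctan2(M[1,1],M[0,1])),st["ft_force"],np.round(st["joint_positions"],3))
E
```

```text
[0.54261755 0.02857781 0.1984174 ] 78.88094337978173 [-6.18811291 -6.96508549  8.46024768] [ 0.082  0.175 -0.205  1.826  0.043  1.149  1.24 ]
```

Emit:
drive_tool(motion=[[[0.15,-0.25,0],[0,0,0],-1],[[0,0,0],[0,0,-3],-1],[[0,0,0],[0,0,-6],-1],[[0,0,0],[0,0,-6],-1],[[0,0,0],[0,0,-6],-1],[[0,0,0],[0,0,-5],-1],[[0,0,0],[0,0,-3],-1],[[0,0,0],[0,0,0],-1]])

```text
time: 15.1
position: [0.5424, 0.0265, 0.1984]
tool_rot: [0.488, -3.103, 0.006]
ft_force: [-1.6, -6.0, 3.2]
grip_width: 0.17
grip_force: 15.0
```

```bash
python3 - <<'E'
from h import *
st=ctrl.get_state(); M=R.from_rotvec(st["tool_rot"]).as_matrix();print(st["position"],np.degrees(np.arctan2(M[1,1],M[0,1])),st["ft_force"],np.round(st["joint_positions"],3))
E
```

```text
[0.5424258  0.02651648 0.1984389 ] 107.89085141126874 [-1.58393584 -6.0147731   3.24996324] [ 0.124  0.174 -0.246  1.829  0.05   1.145  1.744]
```

Emit:
drive_tool(motion=[[[0.05,-0.2,0],[0,0,0],-1],[[0,0,0],[0,0,-3],-1],[[0,0,0],[0,0,-6],-1],[[0,0,0],[0,0,-6],-1],[[0,0,0],[0,0,-6],-1],[[0,0,0],[0,0,-4],-1],[[0,0,0],[0,0,-2],-1],[[0,0,0],[0,0,0],-1],[[0,0,0],[0,0,0],-1]])

```text
time: 16.23
position: [0.5433, 0.0249, 0.1984]
tool_rot: [-1.2, 2.903, -0.006]
ft_force: [1.6, -7.2, 2.2]
grip_width: 0.172
grip_force: 15.0
```

```bash
python3 - <<'E'
from h import *
st=ctrl.get_state(); M=R.from_rotvec(st["tool_rot"]).as_matrix();print(st["position"],np.degrees(np.arctan2(M[1,1],M[0,1])),st["ft_force"],np.round(st["joint_positions"],3))
print(np.round(M,3).tolist())
# tape & cap & trough in both fixed views, by colour near predicted place
for n in("scene","side"):
    im=save(n,f"pics/end_{n}.png");c=ctrl.calibration(n);K=c["K"];A=R.from_rotvec(c["attitude"]).as_matrix()
    pr=lambda p:(lambda q:(K[0,2]-K[0,0]*q[0]/q[2],K[1,2]+K[1,1]*q[1]/q[2]))(A.T@(np.array(p)-c["origin"]))
    h=cv2.cvtColor(im,cv2.COLOR_RGB2HSV)
    print(n,"pred cap",np.round(pr((.467,.033,.094))),"label",np.round(pr((.436,.034,.064))))
    def blobs(nm,m,z,lo):
        k,l,s,ce=cv2.connectedComponentsWithStats(m)
        for i in range(1,k):
            if s[i,4]>lo:
                w=onz(n,*ce[i],z)
                if .35<w[0]<.7 and -.1<w[1]<.17: print(nm,s[i],ce[i].round(1),w.round(4))
    blobs("copper",cv2.inRange(h,(3,70,90),(13,200,255)),.092,60)
    blobs("cream",cv2.inRange(h,(15,25,140),(32,140,255)),.064,15)
    blobs("darkwood",cv2.inRange(h,(0,110,25),(14,255,105)),.016,150)
E
```

```text
[0.54327411 0.02487546 0.19843946] 134.8991825981387 [ 1.61250174 -7.19541809  2.24787204] [ 0.162  0.177 -0.285  1.827  0.058  1.143  2.212]
[[-0.708, -0.706, 0.002], [-0.706, 0.708, -0.003], [0.001, -0.003, -1.0]]
scene pred cap [301. 237.] label [310. 254.]
copper [244 205  23  14 232] [254.9 212.2] [0.6155 0.0367 0.092 ]
copper [290 206  23  12 158] [301.  212.3] [ 0.5364 -0.0428  0.092 ]
copper [235 227  41  35 410] [251. 240.] [0.5363 0.1169 0.092 ]
copper [289 228  30  18 277] [304.  236.9] [0.4626 0.0268 0.092 ]
darkwood [287 225  40  22 369] [306.8 236.3] [ 0.5286 -0.0586  0.016 ]
darkwood [ 284  246   76   66 1472] [320.7 281.9] [0.3938 0.0446 0.016 ]
side pred cap [242. 199.] label [231. 209.]
copper [253 173  10  13  88] [257.2 179.6] [0.5299 0.1037 0.092 ]
copper [272 185  36  25 398] [288.2 194.6] [0.5939 0.0169 0.092 ]
copper [234 189  35  28 279] [252.8 204.6] [0.4898 0.0058 0.092 ]
copper [289 204  24  28 178] [303.2 219.5] [ 0.5998 -0.087   0.092 ]
copper [234 227  18  11  75] [243.5 232.4] [ 0.4397 -0.0871  0.092 ]
darkwood [246 206  65  38 759] [274.3 225.9] [ 0.5442 -0.0159  0.016 ]
darkwood [203 208  12  34 155] [208.7 224. ] [0.3708 0.0443 0.016 ]
```

```bash
python3 - <<'E'
from h import *
st=ctrl.get_state()
im=save("wrist","pics/endw.png");h=cv2.cvtColor(im,cv2.COLOR_RGB2HSV)
def comps(m,z,lo,nm):
    m=cv2.morphologyEx(m,cv2.MORPH_OPEN,np.ones((3,3)));k,l,s,ce=cv2.connectedComponentsWithStats(m)
    for i in range(1,k):
        if s[i,4]<lo: continue
        q=np.argwhere(l==i)[:,::-1]; q=cv2.convexHull(q.astype(np.int32)).reshape(-1,2)
        P=np.array([onz("wrist",*x,z,st)[:2] for x in q]).astype(np.float32)
        (c,r)=cv2.minEnclosingCircle(P);rc=cv2.minAreaRect(P)
        print(nm,s[i].tolist(),ce[i].round(),"circ",np.round(c,4),round(r,4),"rect",np.round(rc[0],4),np.round(rc[1],3),round(rc[2],1))
comps(cv2.inRange(h,(3,60,120),(13,200,255)),.094,600,"cap")
comps(cv2.inRange(h,(0,90,25),(14,255,125)),.016,400,"dark")
comps(cv2.inRange(h,(14,15,150),(34,140,255)),.064,30,"cream")
E
```

```text
cap [325, 12, 146, 198, 11313] [383. 126.] circ [0.435  0.0102] 0.0649 rect [0.448  0.0097] [0.113 0.094] 88.1
cap [152, 118, 86, 88, 5194] [196. 161.] circ [ 0.5444 -0.0527] 0.0292 rect [ 0.5443 -0.053 ] [0.056 0.056] 43.3
dark [385, 23, 96, 163, 1635] [442. 125.] circ [0.3897 0.0431] 0.0789 rect [0.3905 0.0435] [0.15  0.059] 88.1
dark [351, 65, 51, 60, 482] [375.  95.] circ [0.4135 0.0102] 0.0337 rect [0.4148 0.0102] [0.067 0.007] 88.7
dark [373, 157, 25, 27, 534] [384. 169.] circ [0.4528 0.0634] 0.0131 rect [0.4528 0.0643] [0.024 0.023] 48.5
dark [169, 158, 26, 26, 522] [182. 170.] circ [ 0.5805 -0.0632] 0.0126 rect [ 0.5811 -0.0632] [0.023 0.024] 43.0
dark [266, 229, 30, 69, 1751] [280. 263.] circ [0.5844 0.063 ] 0.037 rect [0.5832 0.0635] [0.073 0.028] 43.9
cream [281, 79, 17, 15, 129] [289.  86.] circ [ 0.4676 -0.0447] 0.007 rect [ 0.4667 -0.0445] [0.013 0.008] 76.4
cream [312, 87, 8, 8, 37] [315.  91.] circ [ 0.4553 -0.0293] 0.0025 rect [ 0.4562 -0.0293] [0.005 0.005] 45.2
cream [323, 133, 7, 6, 32] [326. 136.] circ [ 0.4734 -0.0012] 0.0027 rect [ 0.4731 -0.0015] [0.004 0.004]
[... 1389 characters left out ...]
 0.0059 rect [0.4925 0.0768] [0.007 0.012] 44.5
cream [390, 228, 8, 11, 51] [394. 232.] circ [0.4845 0.091 ] 0.0051 rect [0.4854 0.0904] [0.01  0.006] 59.1
cream [246, 238, 12, 12, 66] [251. 243.] circ [0.5683 0.0183] 0.0059 rect [0.5685 0.017 ] [0.012 0.005] 9.2
cream [170, 240, 8, 5, 32] [173. 242.] circ [ 0.6126 -0.0266] 0.0033 rect [ 0.6126 -0.0266] [0.003 0.006] 46.1
cream [390, 241, 9, 10, 52] [394. 245.] circ [0.4926 0.0979] 0.0046 rect [0.4912 0.099 ] [0.008 0.007] 52.8
cream [374, 246, 8, 9, 47] [377. 250.] circ [0.5035 0.0921] 0.005 rect [0.5035 0.0921] [0.008 0.006] 51.2
cream [93, 340, 12, 10, 64] [ 98. 345.] circ [ 0.7725 -0.0164] 0.0076 rect [ 0.7723 -0.0163] [0.012 0.013] 43.4
```

```bash
python3 - <<'E'
from h import *
st=ctrl.get_state()
k=onz("wrist",384,169,.116,st)[:2];k2=onz("wrist",182,170,.116,st)[:2];print(k,k2)
im=cv2.imread("pics/endw.png");h=cv2.cvtColor(im,cv2.COLOR_BGR2HSV)
m=cv2.inRange(h,(3,60,120),(13,200,255));m[:100]=0;m[:,:325]=0
m=cv2.morphologyEx(m,cv2.MORPH_OPEN,np.ones((9,9)));n,l,s,c=cv2.connectedComponentsWithStats(m);i=l[150,400] or 1+np.argmax(s[1:,4])
q=cv2.convexHull(np.argwhere(l==i)[:,::-1].astype(np.int32)).reshape(-1,2)
P=np.array([onz("wrist",*x,.094,st)[:2] for x in q],np.float32);C,r=cv2.minEnclosingCircle(P);print("cap",C,r,s[i])
for yaw,ax in((-.033,(.549,.031)),(-.033,(.546,.028))):
    f=np.array([-np.cos(yaw),-np.sin(yaw)]);t=np.array([-f[1],f[0]])
    for p in(k,C): print((np.array(p)-ax)@f,(np.array(p)-ax)@t)
    print("from trough",[(np.array(p)-(.391,.0325))@t for p in(k,C)])
E
```

```text
[0.46423444 0.02754771] [ 0.54530659 -0.05277461]
cap (0.4640338122844696, 0.026645628735423088) 0.03140014037489891 [ 325  114   92   95 5830]
0.08460550294574806 0.00624716862292075
0.08477625965198862 0.00715537584192006
from trough [np.float64(0.0025332982365111898), np.float64(0.0034415054555105005)]
0.08170611832999168 0.0031498199422076464
0.08187687503623224 0.004058027161206957
from trough [np.float64(0.0025332982365111898), np.float64(0.0034415054555105005)]
```

The front jar is about 3 mm (2°) past the centre line. I make a small trim and ease the side force.

Emit:
drive_tool(motion=[[[0,-0.15,0],[0,0,1],-1],[[0,0,0],[0,0,1.2],-1],[[0,0,0],[0,0,0],-1],[[0,0,0],[0,0,0],-1],[[0,0,0],[0,0,0],-1],[[0,0,0],[0,0,0],-1]])

```text
time: 17.12
position: [0.5433, 0.0249, 0.1984]
tool_rot: [1.145, -2.924, 0.003]
ft_force: [-2.5, -5.3, 4.4]
grip_width: 0.169
grip_force: 15.0
```

```bash
python3 - <<'E'
from h import *
st=ctrl.get_state()
print(st["position"],st["ft_force"],st["qd"],st["grip_force"])
im=save("wrist","pics/endw2.png");h=cv2.cvtColor(im,cv2.COLOR_RGB2HSV)
m=cv2.inRange(h,(3,60,120),(13,200,255));m[:100]=0;m[:,:325]=0
m=cv2.morphologyEx(m,cv2.MORPH_OPEN,np.ones((9,9)));n,l,s,c=cv2.connectedComponentsWithStats(m);i=1+np.argmax(s[1:,4])
q=cv2.convexHull(np.argwhere(l==i)[:,::-1].astype(np.int32)).reshape(-1,2)
C,r=cv2.minEnclosingCircle(np.array([onz("wrist",*x,.094,st)[:2] for x in q],np.float32))
t=np.array([-.033,-1]);print("cap",C,r,[(np.array(C)-a)@t for a in((.549,.031),(.545,.028),(.391,.0325))])
E
```

```text
[0.54332963 0.02490582 0.19844546] [-2.47850159 -5.29909009  4.3759137 ] [ 1.48678175e-03  7.10061338e-04 -4.84182719e-05 -1.46458959e-03
  7.75557604e-04  1.30404086e-03 -1.49519230e-03] 14.995109445881099
cap (0.4642694890499115, 0.029855364933609962) 0.03104502521455288 [np.float64(0.00394074192774296), np.float64(0.0008087419277429601), np.float64(0.00022674192774295963)]
```

The jar is within 4 mm of the front centre line, at rest, and gripped at 15 N. I hand the job in.

```bash
python3 -c "
from bench import ctrl
print(ctrl.close_job())"
```

```text
the job is handed in; nothing more can be done
None
```

The job is handed in, with no verdict shown: the lid is seated on the nutmeg jar, which stands at the front within about 4 mm of the centre line, and the handle is still gripped at 15 N; I took the tape to face outward and did not measure it at the end.

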